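# Feed two bearing balls with the escapement lever

### The job

Fill the green pick-up nest of the ball feeder with two steel balls: press the red pad of the rocking lever fully down with the fingertips so its other end lifts the gate and one ball rolls down, let the lever come right up again, then press once more for the second ball. Leave the other two balls waiting behind the gate, finish with the lever up and the hand clear of it, and do not touch the balls or disturb the things standing around the feeder.

Things in the scene. Friction and masses are not known exactly. Their poses are not given: they have to be found in the camera images.
- feeder: Ball feeder screwed to the bench: wooden board (x -50..105, y -130..130 mm, 18 thick) with a track of two steel rods at x = +70 mm falling 9 degrees towards -y; nothing over 130 mm high. Origin on the bench under the lever's pivot; x points from the red pad over the pivot to the track, y along the track to its high end, z up. Lever and bracket at y = -18 mm. It never moves.
- rocker (a joint): Angle of the rocking lever, rad: 0 at rest (red pad up, gate blade down), grows as the pad is pressed, 0.36 at its down stop with the pad 25 mm lower. Below about 0.25 no ball passes; fully down, a ball needs about half a second to roll clear of the blade. A spring returns the lever to 0 when let go; at the pad it resists with about 3 N at first, 6 N at the stop.
- pad (a point): Centre of the top face of the lever's red round press pad, 32 mm across, about 100 mm over the bench at rest and 75 mm fully pressed. It lies 70 mm from the pivot, on the side away from the track, with nothing above it; 45 mm or more from pad edge to any bystander.
- gate (a point): Where the centre of the ball waiting at the gate blade lies (fixed, 80 mm over the bench). At a full press the blade lifts clear and this ball rolls to the nest within a second, while a finger rises behind it and holds the next ones; when the lever is up again the row rolls down to the gate.
- nest_first (a point): Centre of a ball resting in the lower place of the green pick-up nest, against its end stop (fixed on the feeder, 68 mm over the bench).
- nest_second (a point): Centre of a ball resting in the upper place of the nest, against the first ball (fixed on the feeder, 72 mm over the bench).
- ball1_center (a point): Centre of the first steel ball, 25 mm across, 64 g: at the start it waits against the gate blade.
- ball2_center (a point): Centre of the second steel ball, 25 mm, next in the row uphill.
- ball3_center (a point): Centre of the third steel ball, 25 mm, behind the second.
- ball4_center (a point): Centre of the fourth steel ball, 25 mm, last in the row.
- weight: Bystander: brass knob weight, 38 mm across, 58 mm high, standing beside the lever; origin at the centre of its foot.
- oil_tin: Bystander: small yellow oil tin, 48 mm across, 81 mm high with its black cap, standing beside the lever; origin at the centre of its foot.
- screwdriver: Bystander: blue-handled screwdriver lying on the bench past the low end of the feeder, under 40 mm high; origin at its underside.
Things that resemble listed ones, but are neither listed nor needed, are in the scene too. Leave any orange look-alike of the part that bears ball1_center alone. What is shaped like the part that bears ball3_center but blue is not meant.

How it is judged:
By the outcome, as a careful person would: the job done as asked, in the order asked, and still so for the second after the job is handed in, with the robot touching nothing.
It also fails if it takes over 38 s, if anything falls off the work surface, if the arm or the gripper's body presses on something with over 40 N, if the wrist force passes 120 N, or if a joint passes its speed limit or range.

### The arm

A 6-joint arm with a two-finger parallel gripper is mounted at the origin on the work surface. World frame = base frame: x ahead of the robot, y to its left, z up, the work surface at z = 0. Lengths are in m, angles in rad, forces in N, time in s.
With the tool pointing down it reaches from about 0.25 to 0.85 m from the base axis. Payload 12.5 kg.
Tool frame: the origin (TCP) lies between the finger pads; the fingertips stand 8 mm ahead of it and the grasp point (between the pads) lies 11 mm behind it; z points along the fingers, y is the direction in which the jaws open and shut (so a half turn about z gives the same grasp; the last joint's range is limited). The gripper opens to 93 mm and grips with 3 to 60 N. Pads are 15 mm wide; open, the fingers measure 128 mm over their backs; the gripper's body (75 mm by 188 mm) begins 65 mm behind the grasp point.
Start: joints at [-1.395, 0.351, 1.652, -0, 1.139, -0.085], TCP at [0.142, -0.531, 0.227] pointing down, gripper open.
Joint ranges: [-2.75, 2.75], [-0.79, 2.1], [0.01, 2.65], [-1.57, 4.71], [0.07, 3.14], [-2.87, 2.87]. Speed limits (rad/s): [2.22, 2.22, 2.79, 3.14, 3.14, 3.14].

### API

Orientations are given as a rotation vector (axis times angle).
In Python, from rig import readout, imaging, r gives the robot as it stands.
- The arm moves only by the tool drive_tool, never from a script. Its arguments are lists of equal length, an entry for each row: "translation": the shift along the tool's x, y, z in cm, a list of three; "rotation": the turn, a rotation vector about the tool's x, y, z in rad, a list of three; "claw": the finger opening in cm, from 0 to 9.3. In form: {"translation": [[dx, dy, dz], ...], "rotation": [[wx, wy, wz], ...], "claw": [claw, ...]}. A call has 1 to 20 rows; each row is the pose to reach, as a shift and turn from the pose commanded when the call began, along the tool's axes at that moment; what a row does not reach only later rows make up. A row lasts 1/12 s, in which the tool goes at most 41.7 mm and 7.16 degrees, less where a joint would pass 70% of its speed; a pose out of reach is approached as far as the arm can. A call with a gripper value outside its range is refused whole. The fingers move at their own pace and stop on an object; "squeeze" is the grip in N (left out, the last holds). Time passes only in rows, so rows that repeat a pose let the fingers close. It gives the time, the measured TCP pose, the force and the opening at its end, in the units of the state.
- readout.state(): the state, without advancing time (a new reading comes with each control period).
- imaging.read_camera(name): name is "side" or "top" or "wrist"; returns a dict with "frame" (400x640x3 uint8, red, green, blue), "fovy" (degrees; the focal length in pixels is half the picture's height over the tangent of half this angle, whatever the lens; pixels are square), "cx", "cy" (the principal point, pixels), "T" (4x4, takes a point from camera to world coordinates); the wrist camera has in their place "mount" (4x4, takes a point from camera to tool coordinates, whose origin is the TCP and whose axes are the flange's). Camera axes: x right, y down, z forward; pixel columns grow to the right and rows downward; lengths in m; the calibration is good to about 2 mm. A picture is of the moment at which its call begins: read the wrist's pose just before it. There is no depth.
- r.hand_in(): hands the job in, once; it reports no verdict.
The state is a dict: "time_s": time; "q": joint angles; "qd": joint speeds; "joint_torque": joint torques, N m; "eef_pos": TCP position; "tool_rot": TCP orientation; "ft_force": force on the tool from outside, world axes, zero at the start; "torque": the same for the moment, N m; "grip_width": opening from 0.0 (shut) to 1.0 (fully open).
Only numpy, scipy, OpenCV 4.12 (cv2) and the standard library are available. Lean on these libraries where they do the work, as an engineer would, in place of code of your own. Each camera call takes 0.05 s, during which the arm holds its last target. There are 200 camera calls.

## Working session

There is one attempt and no reset: what is moved stays moved. The work goes in short steps, Python scripts to look and compute and a tool call to move; the robot and the scene stay as the last step left them, time stands still between calls to the robot, and variables do not carry over. Pictures are saved under pics/ and viewed, about 8 in all and at most 12, crops included, and the job is handed in when it is done.

Besides the shell and the picture viewer there is one more tool, called after "Request:" in YAML: its name, and indented under it one key for each argument. drive_tool: Moves the arm, as the interface text tells. Its arguments: {"type":"object","properties":{"translation":{"type":"array"},"rotation":{"type":"array"},"claw":{"type":"array"},"squeeze":{"type":"number"}},"required":["translation","rotation","claw"]}

```bash
ls; mkdir -p pics; python3 - <<'E'
from rig import readout, imaging, r
import cv2,pickle
s=readout.state();print(s)
d={}
for n in("side","top","wrist"):
    c=imaging.read_camera(n);d[n]=c
    cv2.imwrite(f"pics/{n}0.png",c["frame"][:,:,::-1]);print(n,{k:v for k,v in c.items() if k!="frame"})
pickle.dump(d,open("d0.pkl","wb"))
E
```

```text
pics
{'time_s': 0.0, 'q': array([-1.39462453e+00,  3.51236142e-01,  1.65241829e+00,  1.95742732e-05,
        1.13909005e+00, -8.46009286e-02]), 'qd': array([-1.16877127e-03,  2.32160107e-03, -3.81751031e-04,  4.25498257e-05,
        3.82480928e-04, -1.59992743e-04]), 'joint_torque': array([-8.73525892e-05, -4.97323644e+01, -2.85257399e+01,  6.98358589e-02,
        2.57805234e-02, -7.54313714e-05]), 'eef_pos': array([ 0.14177576, -0.5310711 ,  0.22610368]), 'tool_rot': array([-3.11378599e+00, -4.08298715e-01,  5.49003773e-05]), 'ft_force': array([1.02327965, 0.1927125 , 0.5219389 ]), 'torque': array([-0.02458971,  0.0014941 , -0.05687333]), 'grip_width': 0.9993630441015103}
side {'fovy': 52.81284063851076, 'cx': 321.50687634533364, 'cy': 197.3982908842997, 'T': array([[ 0.86488315, -0.38852363,  0.31784671,  0.33778685],
       [-0.50170087, -0.64819379,  0.57283597, -0.49413592],
       [-0.01653405, -0.65490015, -0.75553453,  0.76766782],
       [ 0.        ,  0.        ,  0.        ,  1.        ]])}
top {'fovy': 47.7764697839413, 'cx': 318.8664934287182, 'cy': 199.05498963727433, 'T': array([[-0.02708363, -0.98414286,  0.17529777,  0.45948353],
       [-0.9996189 ,  0.02572636, -0.01001092,  0.03958902],
       [ 0.00534241, -0.1755021 , -0.98446456,  0.9287445 ],
       [ 0.        ,  0.        ,  0.        ,  1.        ]])}
wrist {'fovy': 59.501476662898014, 'cx': 321.1291935136157, 'cy': 194.4150486586381, 'mount': array([[-4.92897124e-04, -9.58873368e-01, -2.83833791e-01,
         7.93057070e-02],
       [ 9.99999694e-01, -6.44895746e-04,  4.42076968e-04,
         7.84374083e-04],
       [-6.06939036e-04, -2.83833486e-01,  9.58873393e-01,
        -1.58362390e-01],
       [ 0.00000000e+00,  0.00000000e+00,  0.00000000e+00,
         1.00000000e+00]])}
```

View pics/top0.png

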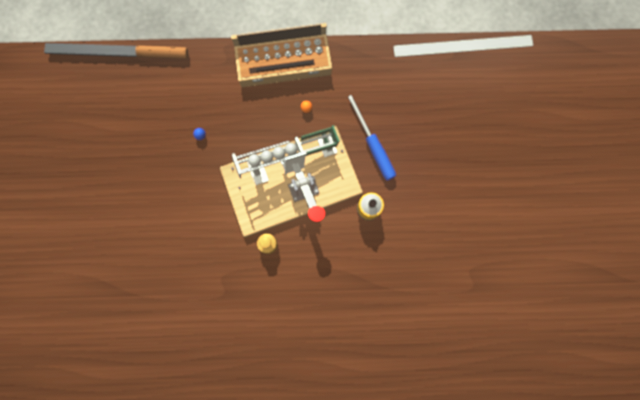

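View pics/side0.png

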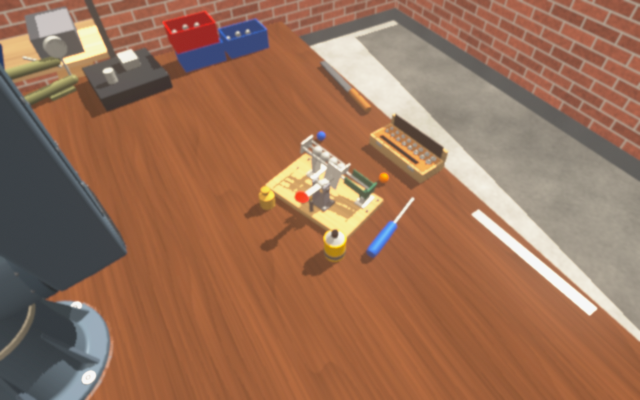

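Top view: the red pad is at about (317,214), the ball row at (253–292,160–148), the nest at about (325,138), the tin at (371,206) and the weight at (267,243). In the side view the pad is at about (301,197). Next I'll triangulate the pad.

```bash
cat > h.py <<'E'
import numpy as np,cv2
def ray(c,uv,T=None):
    T=c["T"] if T is None else T
    f=200/np.tan(np.radians(c["fovy"])/2)
    d=T[:3,:3]@np.array([(uv[0]-c["cx"])/f,(uv[1]-c["cy"])/f,1]);return T[:3,3],d/np.linalg.norm(d)
def plane(c,uv,z,T=None):
    o,d=ray(c,uv,T);return o+d*(z-o[2])/d[2]
def tri(rs):
    A=sum(np.eye(3)-np.outer(d,d) for o,d in rs);b=sum((np.eye(3)-np.outer(d,d))@o for o,d in rs)
    return np.linalg.solve(A,b)
def red(fr):
    h=cv2.cvtColor(fr,cv2.COLOR_RGB2HSV)
    m=(((h[...,0]<4)|(h[...,0]>175))&(h[...,1]>200)&(h[...,2]>150)).astype(np.uint8)
    n,l,s,c=cv2.connectedComponentsWithStats(m)
    return [(s[i].tolist(),c[i].round(1).tolist()) for i in range(1,n) if s[i,4]>25]
E
python3 - <<'E'
import pickle,cv2
from h import *
d=pickle.load(open("d0.pkl","rb"))
for n in("top","side"): print(n,red(d[n]["frame"]))
t=d["top"]
p=[min(red(d[n]["frame"]),key=lambda a:np.hypot(*(np.array(a[1])-g)))[1] for n,g in(("top",(317,214)),("side",(301,197)))]
P=tri([ray(d["top"],p[0]),ray(d["side"],p[1])]);print("pad tri",P,"top@.1",plane(t,p[0],.1),"side@.1",plane(d["side"],p[1],.1))
for nm,uv,z in(("weight",(267,241),.058),("tin",(372,202),.081),("corner",(245,235),.018),("corner",(361,190),.018),("cornerTopR",(337,127),.018),("cornerL",(221,168),.018),("ball1",(291,149),.08),("ball4",(253,160),.09)):print(nm,plane(t,uv,z).round(3))
for n,a in(("top",(200,100,400,260)),("side",(230,110,410,270))):
    x0,y0,x1,y1=a;c=cv2.resize(d[n]["frame"][y0:y1,x0:x1],None,fx=4 if n=="top" else 4.4,fy=4 if n=="top" else 3.7,interpolation=2)
    if n=="top":cv2.imwrite("pics/topcrop.png",cv2.resize(c,(750,600))[:,:,::-1])
E
```

```text
top []
side [([201, 16, 13, 12, 60], [207.6, 22.4]), ([164, 22, 7, 13, 43], [167.5, 27.7])]Traceback (most recent call last):
  File "<stdin>", line 6, in <module>
ValueError: min() iterable argument is empty
```

```bash
sed -i 's/(h\[...,0\]<4)/(h[...,0]<6)/; s/>200)&(h\[...,2\]>150)/>185)\&(h[...,2]>190)/' h.py
python3 - <<'E'
import pickle,cv2
from h import *
d=pickle.load(open("d0.pkl","rb"))
print(d["top"]["frame"][214,317],d["side"]["frame"][197,301])
t=d["top"]
x0,y0,x1,y1=(200,100,400,260)
cv2.imwrite("pics/topcrop.png",cv2.resize(t["frame"][y0:y1,x0:x1],(750,600),interpolation=2)[:,:,::-1])
for nm,uv,z in(("weight",(267,241),.058),("tin",(372,202),.081),("corner",(245,235),.018),("corner",(361,190),.018),("cornerTopR",(337,127),.018),("cornerL",(221,168),.018),("ball1",(291,149),.08),("ball4",(253,160),.09)):print(nm,plane(t,uv,z).round(3))
for n in("top","side"): print(n,red(d[n]["frame"]))
p=[min(red(d[n]["frame"]),key=lambda a:np.hypot(*(np.array(a[1])-g)))[1] for n,g in(("top",(317,214)),("side",(301,197)))]
P=tri([ray(d["top"],p[0]),ray(d["side"],p[1])]);print("pad tri",P,"top@.1",plane(t,p[0],.1),"side@.1",plane(d["side"],p[1],.1))
E
```

```text
[254  92  78] [247  68  34]
weight [0.535 0.133 0.058]
tin [ 0.602 -0.07   0.081]
corner [0.552 0.181 0.018]
corner [ 0.638 -0.057  0.018]
cornerTopR [ 0.775 -0.012  0.018]
cornerL [0.692 0.231 0.018]
ball1 [0.711 0.083 0.08 ]
ball4 [0.688 0.155 0.09 ]
top [([308, 209, 17, 13, 37], [318.1, 217.2])]
side [([200, 11, 15, 16, 47], [208.0, 19.8]), ([163, 21, 9, 14, 42], [166.7, 26.9]), ([296, 193, 12, 10, 84], [301.5, 197.3])]
pad tri [0.57603926 0.03253144 0.10379689] top@.1 [0.57298841 0.0335038  0.1       ] side@.1 [0.58110467 0.03492956 0.1       ]
```

View pics/topcrop.png

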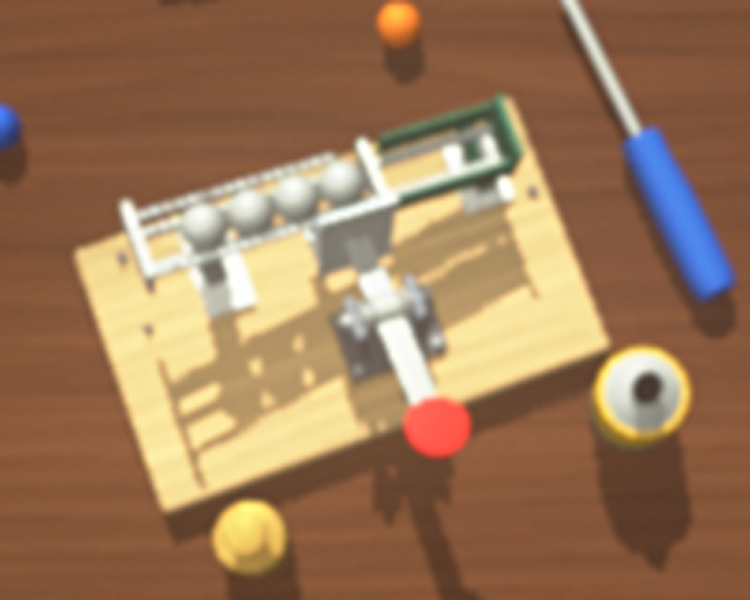

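The crop shows the pad centre at (438,427), which is (316.8,213.9) in the full picture and puts the pad near (0.580, 0.035, 0.10). The board corners give the same place. Four balls wait uphill of the gate and the nest is empty. The jaw axis is already roughly square to the lever, so I'll go above the pad with the fingers shut.

Request:
drive_tool:
  translation:
    - [1,-0.8,0]
    - [3.4,-2.6,0]
    - [6.3,-4.8,0]
    - [9.4,-7.2,0]
    - [12.5,-9.5,0]
    - [15.8,-12.1,0]
    - [19.1,-14.6,0]
    - [22.4,-17.1,0]
    - [25.7,-19.6,0]
    - [29,-22.1,0]
    - [32.3,-24.6,0]
    - [35.6,-27.1,0]
    - [38.9,-29.7,0]
    - [42.2,-32.2,0]
    - [45.5,-34.7,0]
    - [48.8,-37.2,0]
    - [52,-39.7,0]
    - [54.8,-41.8,0]
    - [56.3,-43,0]
    - [56.9,-43.4,0]
  rotation:
    - [0,0,0]
    - [0,0,0]
    - [0,0,0]
    - [0,0,0]
    - [0,0,0]
    - [0,0,0]
    - [0,0,0]
    - [0,0,0]
    - [0,0,0]
    - [0,0,0]
    - [0,0,0]
    - [0,0,0]
    - [0,0,0]
    - [0,0,0]
    - [0,0,0]
    - [0,0,0]
    - [0,0,0]
    - [0,0,0]
    - [0,0,0]
    - [0,0,0]
  claw: [0,0,0,0,0,0,0,0,0,0,0,0,0,0,0,0,0,0,0,0]
  squeeze: 20

```text
time_s: 1.82
eef_pos: [0.5802, 0.0378, 0.2262]
tool_rot: [-3.114, -0.413, 0.0]
ft_force: [-0.1, 0.1, -0.4]
grip_width: 0.004
```

```bash
cat > w.py <<'E'
from rig import readout, imaging
from h import *
from scipy.spatial.transform import Rotation as R
import sys
s=readout.state();print(s["time_s"],s["eef_pos"],s["tool_rot"],s["ft_force"],s["grip_width"])
c=imaging.read_camera("wrist");T=np.eye(4);T[:3,:3]=R.from_rotvec(s["tool_rot"]).as_matrix();T[:3,3]=s["eef_pos"];T=T@c["mount"]
cv2.imwrite(f"pics/{sys.argv[1]}.png",c["frame"][:,:,::-1])
for st,ce in red(c["frame"]): print(st,ce,plane(c,ce,.1,T))
E
python3 w.py w1
```

```text
1.8167 [0.58017985 0.0377531  0.22621382] [-3.11390841e+00 -4.12637012e-01  4.74107323e-04] [-0.14857884  0.13791147 -0.4074916 ] 0.0035108448106127544
[304, 168, 37, 37, 1064] [322.3, 186.1] [0.58291856 0.03658304 0.1       ]
```

View pics/w1.png

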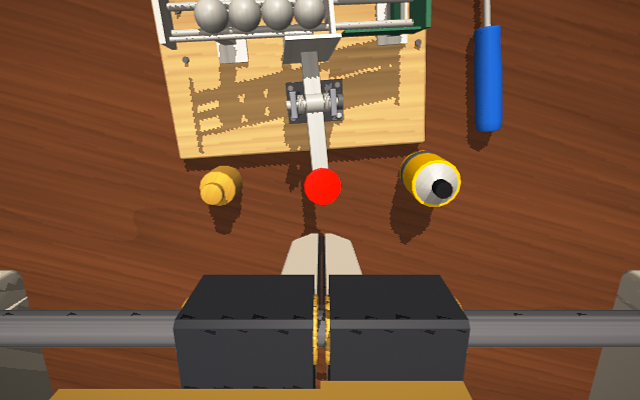

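The wrist view shows the pad at (322,186), i.e. (0.583, 0.037), with the shut fingers in line with it and the bystanders well clear. Next I'll descend to just above the pad.

Request:
drive_tool:
  translation:
    - [0.2,0,1]
    - [0.3,0,3]
    - [0.3,0,5]
    - [0.3,0,7]
    - [0.3,0,8.5]
    - [0.3,0,9.6]
    - [0.3,0,10.2]
    - [0.3,0,10.4]
    - [0.3,0,10.4]
    - [0.3,0,10.4]
  rotation:
    - [0,0,0]
    - [0,0,0]
    - [0,0,0]
    - [0,0,0]
    - [0,0,0]
    - [0,0,0]
    - [0,0,0]
    - [0,0,0]
    - [0,0,0]
    - [0,0,0]
  claw: [0,0,0,0,0,0,0,0,0,0]

```text
time_s: 2.7
eef_pos: [0.5829, 0.0352, 0.1234]
tool_rot: [3.115, 0.408, 0.002]
ft_force: [-0.6, 0.0, -0.1]
grip_width: 0.008
```

```bash
python3 w.py w2
```

```text
2.7 [0.58290961 0.03522498 0.12337231] [3.11480018e+00 4.08080585e-01 1.78431242e-03] [-0.55788991  0.03721488 -0.05157506] 0.008345403977174334
[290, 210, 55, 32, 1080] [316.5, 224.6] [0.59023777 0.03894382 0.1       ]
```

Request:
drive_tool:
  translation:
    - [0,0,0.6]
    - [0,0,1.3]
    - [0,0,2.0]
    - [0,0,2.7]
    - [0,0,3.3]
    - [0,0,3.8]
    - [0,0,4.1]
    - [0,0,4.1]
    - [0,0,4.1]
  rotation:
    - [0,0,0]
    - [0,0,0]
    - [0,0,0]
    - [0,0,0]
    - [0,0,0]
    - [0,0,0]
    - [0,0,0]
    - [0,0,0]
    - [0,0,0]
  claw: [0,0,0,0,0,0,0,0,0]

```text
time_s: 3.5
eef_pos: [0.5826, 0.0359, 0.0835]
tool_rot: [-3.114, -0.409, -0.0]
ft_force: [-11.8, 2.7, 30.6]
grip_width: 0.005
```

```bash
python3 w.py w3; python3 -c "
from rig import imaging;import cv2
c=imaging.read_camera('top')['frame'];cv2.imwrite('pics/t3.png',cv2.resize(c[100:260,200:400],(750,600),interpolation=2)[:,:,::-1])"
```

```text
3.5 [0.58262395 0.03592615 0.08353251] [-3.11434127e+00 -4.08710736e-01 -4.36218662e-04] [-11.77846977   2.72204631  30.59712078] 0.0049217233033207975
[282, 224, 48, 39, 500] [302.2, 235.2] [0.59874084 0.04793363 0.1       ]
```

View pics/w3.png

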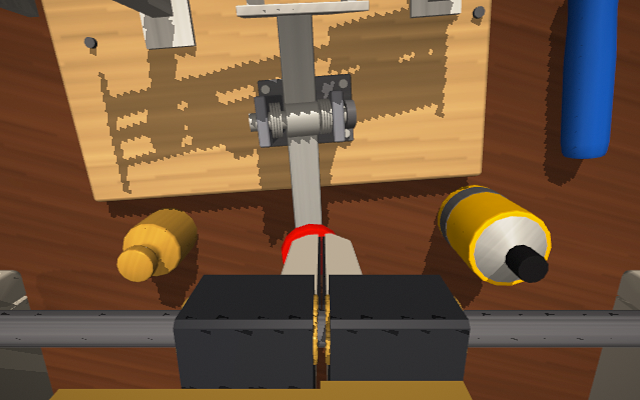

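It is at the down stop with 31 N. I'll ease off slightly and hold for the ball to roll.

Request:
drive_tool:
  translation:
    - [0,0,-0.1]
    - [0,0,-0.1]
    - [0,0,-0.1]
    - [0,0,-0.1]
    - [0,0,-0.1]
    - [0,0,-0.1]
    - [0,0,-0.1]
    - [0,0,-0.1]
  rotation:
    - [0,0,0]
    - [0,0,0]
    - [0,0,0]
    - [0,0,0]
    - [0,0,0]
    - [0,0,0]
    - [0,0,0]
    - [0,0,0]
  claw: [0,0,0,0,0,0,0,0]

```text
time_s: 4.27
eef_pos: [0.5825, 0.0359, 0.0838]
tool_rot: [-3.114, -0.409, -0.0]
ft_force: [-9.1, 2.6, 22.4]
grip_width: 0.004
```

```bash
python3 -c "
from rig import imaging;import cv2
c=imaging.read_camera('top')['frame'];cv2.imwrite('pics/t4.png',cv2.resize(c[100:260,200:400],(750,600),interpolation=2)[:,:,::-1])
c=imaging.read_camera('side')['frame'];cv2.imwrite('pics/s4.png',cv2.resize(c[110:270,230:410],(675,600),interpolation=2)[:,:,::-1])"
```

```text
(no output)
```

View pics/s4.png

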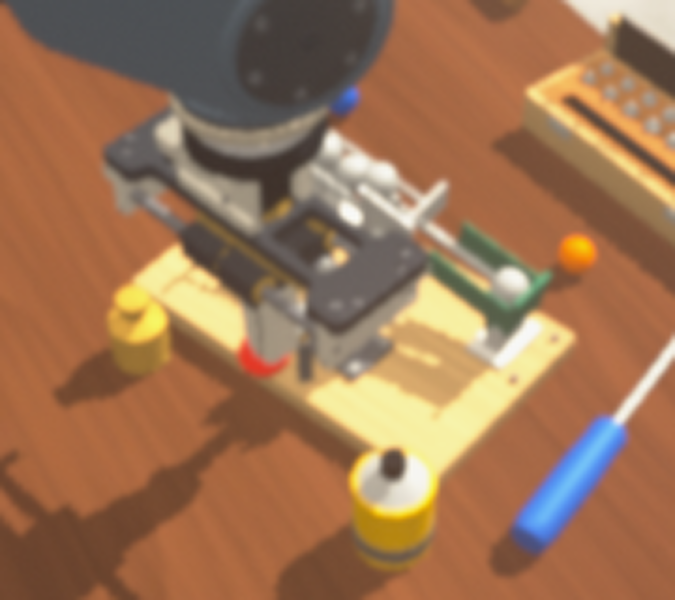

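One ball is in the lower nest place at (510,282) and three are held back. I'll release the lever fully, wait, and check.

Request:
drive_tool:
  translation:
    - [0,0,-0.6]
    - [0,0,-1.4]
    - [0,-0.1,-2.3]
    - [0,-0.2,-3.2]
    - [0,-0.3,-4]
    - [0,-0.3,-4.6]
    - [0,-0.3,-5]
    - [0,-0.3,-5]
    - [0,-0.3,-5]
    - [0,-0.3,-5]
    - [0,-0.3,-5]
    - [0,-0.3,-5]
    - [0,-0.3,-5]
    - [0,-0.3,-5]
    - [0,-0.3,-5]
    - [0,-0.3,-5]
    - [0,-0.3,-5]
    - [0,-0.3,-5]
  rotation:
    - [0,0,0]
    - [0,0,0]
    - [0,0,0]
    - [0,0,0]
    - [0,0,0]
    - [0,0,0]
    - [0,0,0]
    - [0,0,0]
    - [0,0,0]
    - [0,0,0]
    - [0,0,0]
    - [0,0,0]
    - [0,0,0]
    - [0,0,0]
    - [0,0,0]
    - [0,0,0]
    - [0,0,0]
    - [0,0,0]
  claw: [0,0,0,0,0,0,0,0,0,0,0,0,0,0,0,0,0,0]

```text
time_s: 5.87
eef_pos: [0.5818, 0.0383, 0.1327]
tool_rot: [3.115, 0.409, 0.0]
ft_force: [0.4, 0.3, -0.2]
grip_width: 0.006
```

```bash
python3 w.py w5; python3 -c "
from rig import imaging;import cv2
c=imaging.read_camera('side')['frame'];cv2.imwrite('pics/s5.png',cv2.resize(c[110:270,230:410],(675,600),interpolation=2)[:,:,::-1])"
```

```text
5.8667 [0.58184037 0.03831607 0.13266955] [3.11488392e+00 4.08525136e-01 1.03310396e-04] [ 0.36006268  0.34677066 -0.23160372] 0.005980745881609749
[297, 204, 53, 35, 1316] [323.3, 221.6] [0.58841724 0.03786573 0.1       ]
```

View pics/s5.png

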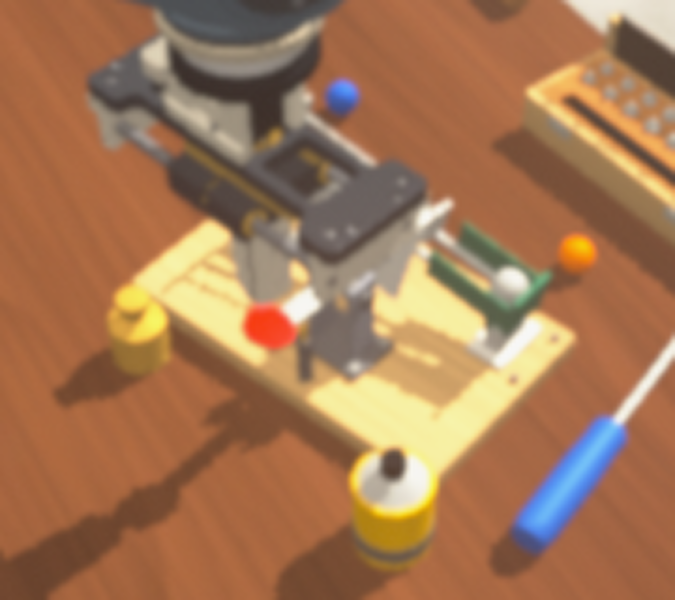

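The lever is up and one ball is in the nest. Now the second press, held about 0.9 s.

Request:
drive_tool:
  translation:
    - [0,0,0.6]
    - [0,0,1.3]
    - [0,0,2.0]
    - [0,0,2.7]
    - [0,0,3.4]
    - [0,0,4.1]
    - [0,0,4.7]
    - [0,0,5]
    - [0,0,5]
    - [0,0,5]
    - [0,0,5]
    - [0,0,5]
    - [0,0,5]
    - [0,0,5]
    - [0,0,5]
    - [0,0,5]
    - [0,0,5]
    - [0,0,5]
    - [0,0,5]
  rotation:
    - [0,0,0]
    - [0,0,0]
    - [0,0,0]
    - [0,0,0]
    - [0,0,0]
    - [0,0,0]
    - [0,0,0]
    - [0,0,0]
    - [0,0,0]
    - [0,0,0]
    - [0,0,0]
    - [0,0,0]
    - [0,0,0]
    - [0,0,0]
    - [0,0,0]
    - [0,0,0]
    - [0,0,0]
    - [0,0,0]
    - [0,0,0]
  claw: [0,0,0,0,0,0,0,0,0,0,0,0,0,0,0,0,0,0,0]

```text
time_s: 7.55
eef_pos: [0.5819, 0.0387, 0.0842]
tool_rot: [-3.115, -0.409, -0.001]
ft_force: [-10.1, 2.0, 25.7]
grip_width: 0.005
```

```bash
python3 -c "
from rig import imaging;import cv2
c=imaging.read_camera('side')['frame'];cv2.imwrite('pics/s6.png',cv2.resize(c[110:270,230:410],(675,600),interpolation=2)[:,:,::-1])"
```

```text
(no output)
```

View pics/s6.png

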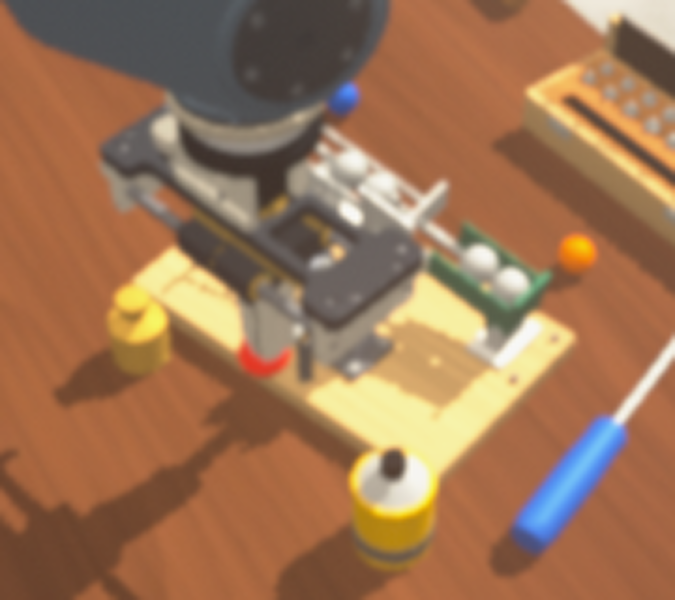

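Both balls are in the nest at (482,262) and (510,282), and two are held back. I'll retreat up and back.

Request:
drive_tool:
  translation:
    - [0,0,-0.6]
    - [0,0,-1.5]
    - [0,0,-2.7]
    - [0,0,-4]
    - [0,0,-5.5]
    - [0,0,-7.5]
    - [0,0,-9.5]
    - [0,0,-11.5]
    - [-2,0,-13]
    - [-4.5,0,-14]
    - [-7,0,-14]
    - [-9.5,0,-14]
    - [-12,0,-14]
    - [-14,0,-14]
    - [-15,0,-14]
    - [-15,0,-14]
    - [-15,0,-14]
    - [-15,0,-14]
    - [-15,0,-14]
  rotation:
    - [0,0,0]
    - [0,0,0]
    - [0,0,0]
    - [0,0,0]
    - [0,0,0]
    - [0,0,0]
    - [0,0,0]
    - [0,0,0]
    - [0,0,0]
    - [0,0,0]
    - [0,0,0]
    - [0,0,0]
    - [0,0,0]
    - [0,0,0]
    - [0,0,0]
    - [0,0,0]
    - [0,0,0]
    - [0,0,0]
    - [0,0,0]
  claw: [0,0,0,0,0,0,0,0,0,0,0,0,0,0,0,0,0,0,0]

```text
time_s: 9.18
eef_pos: [0.4378, -0.0002, 0.2226]
tool_rot: [-3.115, -0.409, -0.0]
ft_force: [-0.0, 0.5, -0.2]
grip_width: 0.005
```

```bash
python3 w.py w7; python3 -c "
from rig import imaging;import cv2
c=imaging.read_camera('side')['frame'];cv2.imwrite('pics/s7.png',cv2.resize(c[110:270,230:410],(675,600),interpolation=2)[:,:,::-1])"
```

```text
9.1833 [ 4.37770309e-01 -1.71665682e-04  2.22600151e-01] [-3.11482443e+00 -4.08924469e-01 -2.61611278e-04] [-0.00792745  0.48259215 -0.2280648 ] 0.004967433156336956
[305, 0, 37, 12, 304] [323.3, 4.2] [0.57296213 0.03330988 0.1       ]
```

View pics/s7.png

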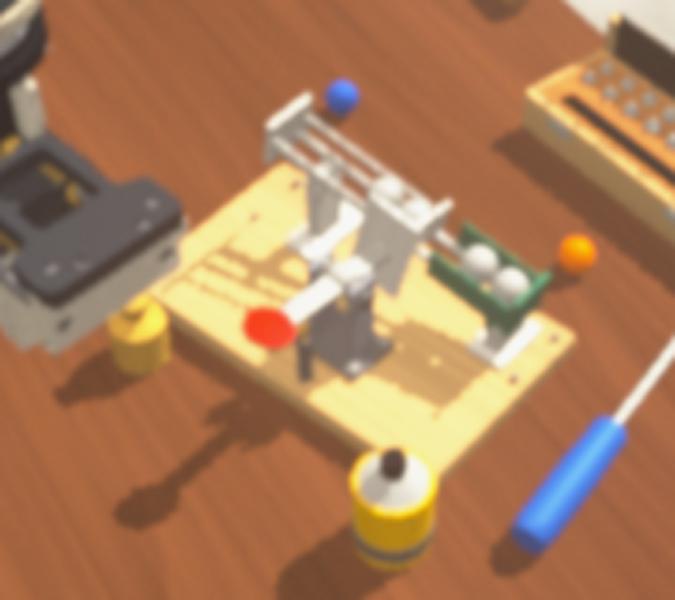

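Lever up with the pad at (270,328), two balls in the nest, two at the gate, and the bystanders unmoved.

```bash
python3 -c "
from rig import r;print(r.hand_in())"
```

```text
the job is handed in; nothing more can be done
None
```

I pressed the red pad fully down twice with the shut fingertips, letting the lever come right up in between, and one ball rolled into the green nest each time. Then I backed the hand away and handed the job in at about 9.3 s.

- **Last side view:** two balls are in the nest, two wait at the gate, and the lever is up. The weight, tin, screwdriver and look-alike balls are where they stood. This is from pictures by eye; I did not measure the ball positions.
- **Force:** the highest wrist force I read was about 33 N (31 N vertical), at the down stop on the first press. After retreating it read about 0.5 N. I only read it at the end of each move, so a short peak in between would not show.
- **Disagreement:** the two fixed cameras put the pad up to 8 mm apart. I went by the wrist camera for the approach, but the first press was still slightly off centre on the pad, so I shifted 3 mm before the second.

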